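# Put the block mallet back in its ring holder

## Robot

A 6-joint arm with a two-finger parallel gripper is mounted at the origin on the work surface. World frame = base frame: x ahead of the robot, y to its left, z up, the work surface at z = 0. Lengths are in m, angles in rad, forces in N, time in s.
With the tool pointing down it reaches from about 0.25 to 0.85 m from the base axis. Payload 12.5 kg.
Tool frame: the origin (TCP) lies midway between the tips of the shut fingers; the grasp point (between the pads) lies 19 mm behind it; z points along the fingers, y is the line along which they close (so a half turn about z gives the same grasp; the last joint's range is limited). The gripper opens to 93 mm and grips with 3 to 60 N. Pads are 15 mm wide; open, the fingers measure 128 mm over their backs; the gripper's body (75 mm by 188 mm) begins 65 mm behind the grasp point.
Start: joints at [-1.28, 0.351, 1.652, -0, 1.139, -0.085], TCP at [0.202, -0.512, 0.219] pointing down, gripper open.
Joint ranges: [-2.75, 2.75], [-0.79, 2.1], [0.01, 2.65], [-1.57, 4.71], [0.07, 3.14], [-2.87, 2.87]. Speed limits (rad/s): [2.22, 2.22, 2.79, 3.14, 3.14, 3.14].

## Interface

Orientations are given as a unit quaternion [x, y, z, w].
In Python, from plant import observe, camera, job, models gives the robot as it stands.
- The arm moves only by the shell command python3 -m handwheel 'ROWS' [OPENING] [FORCE]. ROWS is JSON, a list of rows, each a list of 2 entries, a list of its own where there are three numbers: the shift along the tool's x, y, z in cm, then the turn, a rotation vector about the tool's x, y, z in rad. In form: [[[tx, ty, tz], [rx, ry, rz]], ...]. A call has 1 to 10 rows; each row is the pose to reach, as a shift and turn from the pose commanded when the call began, along the tool's axes at that moment; what a row does not reach only later rows make up. A row lasts 1/8 s, in which the tool goes at most 62.5 mm and 10.7 degrees, less where a joint would pass 70% of its speed; a pose out of reach is approached as far as the arm can. A call with a gripper value outside its range is refused whole. OPENING is the closure in counts, from 0 (fully open) to 255 (shut), set as the call begins (- or left out, the last holds). The fingers move at their own pace and stop on an object; FORCE is the grip in N (left out, the last holds). Time passes only in rows, so rows that repeat a pose let the fingers close. It gives the time, the measured TCP pose, the force, the opening and the grip force at its end, in the units of the state.
- observe(): the state, without advancing time (a new reading comes with each control period).
- camera(name): name is "side" or "top" or "wrist"; returns a dict with "img" (420x560x3 uint8, blue, green, red), "depth" (420x560 float32, m along the optical axis (not along the pixel's ray), 0 where there is no reading), "K" (3x3 intrinsics, pixels), "k1" (the pictures are not rectified: a ray, as slopes to the right and down, at radius r is drawn at 1 + k1 r^2 times it, then the intrinsics apply), "origin" and "attitude" of the camera in the world; the wrist camera has in their place "mount" (4x4, takes a point from camera to tool coordinates, whose origin is the TCP and whose axes are the flange's). Camera axes: x right, y down, z forward; pixel columns grow to the right and rows downward; lengths in m; the calibration is good to about 2 mm. A picture is of the moment at which its call begins: read the wrist's pose just before it.
- job.job_done(): hands the job in; it is judged then, once.
Trained networks look in a picture, given as the dict that the camera call returned (one of the last four; its "shot" number tells which), for a name from the list of things; names that differ only in an ending like _2 or _b are one class to them, and where a whole thing is asked for, a point or a joint stands for the part that bears it (a point fixed in the world has none). Each returns a list of dicts, best first, with "conf" (0 to 1); they miss things now and then, are a little off and sometimes report something else, mostly with a low value. They report only what shows in the picture. A call takes as long as a camera call. They do not tell look-alikes from the thing itself.
- models.search_frame(picture, name): "extent" ([left, top, width, height] in pixels, round what is visible of it).
- models.cut_out(picture, name): "pixels" (420x560 bool, what is visible of it) and "extent" ([left, top, width, height] in pixels, round what is visible of it).
- models.mark_of(picture, name): "location" ([column, row] in pixels: a listed point, or the origin of a listed thing).
The state is a dict: "t": time; "q": joint angles; "dq": joint speeds; "joint_torque": joint torques, N m; "ee_pos": TCP position; "ee_rot": TCP orientation; "contact_force": force on the tool from outside, world axes, zero at the start; "moment": the same for the moment, N m; "width": finger opening in m; "grip_force": force on a finger pad.
Only numpy, scipy, OpenCV 4.12 (cv2) and the standard library are available. Lean on these libraries where they do the work, as an engineer would, in place of code of your own. Each camera call takes 0.05 s, during which the arm holds its last target. There are 200 camera calls.

## Task

Take the small block mallet out of the square tub and lower it, do not drop it, handle first down through the steel ring of the holder; then, pressing only gently, turn it until its head falls into the groove across the top of the ring and sits fully home, upright, and let go. Never lean hard on the ring or wrench the head against the groove, and leave the scanner, the circuit board and the screwdriver where they are.

Things in the scene. Friction and masses are not known exactly. Their poses are not given: they have to be found in the camera images.
- mallet: Block mallet, 150 to 300 g: white nylon head 70 long (x) x 26 wide (y) x 46 high (z), round wooden handle 20 in diameter running 95 straight down from the middle of the head's underside. Origin: middle of the head's underside (head z 0 to 46, handle z 0 to -95), z up. At the start it is upright in the tub, the two ends of the head resting across the tub's rim.
- mallet_grip (a point): Where to grip the mallet: on its axis, 32 mm above the head's underside (14 below its top); axes as the mallet's. Close the fingers across the 26 mm width (along y). Fingertips should stay at least 8 mm above the head's underside, so as to clear the groove's walls.
- mallet_butt (a point): Centre of the free lower end of the mallet's handle (edge rounded 3 mm), 95 mm below the head's underside; axes as the mallet's.
- tub: Fixed black square tub, open on top: 54 x 54 outside, 46 x 46 inside, 110 high. Origin: centre of its underside on the bench. The mallet's head lies roughly along its x axis (within 17 degrees).
- holder: Fixed aluminium holder: foot plate 160 x 110 x 8, a post 30 x 30 with its axis 70 mm from the ring's axis on the holder's -x side, and an arm (top 119 mm up) carrying the steel ring, which counts as part of it. Origin: on the bench right below the ring's centre. Free height below the ring: 105 mm. All of it is rigid: touch down slowly with a force stop.
- ring (a point): Centre of the steel ring's hole at the groove's floor, 125 mm above the bench. Axes are the holder's, z up, NOT the groove's. Ring: outer diameter 68, hole 24 straight through, 12 thick below that floor. One straight groove 29 wide, 6 deep, open at both ends, crosses its top through the centre, between square-edged walls that reach 30 mm out sideways and 27 mm each way along it.
- groove (a point): Same point as the ring point, again with the holder's axes. The groove's direction is NOT measured: it is turned 9 to 69 degrees anticlockwise, seen from above, from the holder's x axis, different each time (stiffly clamped). The head drops in only within about 3 degrees of it; else its underside rests on the walls, 6 mm up. See it from above or feel for it, turning under a light press.
- scanner: Bystander: loose black hand scanner standing in its cradle, about 90 x 75 in plan and 161 high, 0.5 kg. Origin: centre of its underside.
- board: Bystander: loose green circuit board on a black carrier, 90 x 70 x up to 26 high. Origin: centre of its underside.
- screwdriver: Bystander: loose black-handled screwdriver lying on the bench. Origin on its underside.
Mind the look-alikes: they are no part of the job. What is meant by the mallet is not turquoise, and is the smaller of those in its own colour.

How it is judged:
By the outcome, as a careful person would: the job done as asked, in the order asked, and still so for the second after the job is handed in, with the robot touching nothing.
It also fails if it takes over 64 s, if anything falls off the work surface, if the arm or the gripper's body presses on something with over 40 N, if the wrist force passes 120 N, or if a joint passes its speed limit or range.

## Working session

There is one attempt and no reset: what is moved stays moved. The work goes in short steps, Python scripts to look and compute and a shell command to move; the robot and the scene stay as the last step left them, time stands still between calls to the robot, and variables do not carry over. Pictures are saved under pics/ and viewed, at most 10 in all, crops included, and the job is handed in when it is done.

```bash
ls; mkdir -p pics; cat > h.py <<'E'
import numpy as np, cv2
from scipy.spatial.transform import Rotation as R
from plant import observe, camera, job, models
def att(a):
    a=np.array(a,float)
    return a if a.shape==(3,3) else R.from_quat(a).as_matrix()
def campose(c,s=None):
    if 'mount' in c:
        M=np.array(c['mount']); Rt=R.from_quat(s['ee_rot']).as_matrix()
        return Rt@M[:3,:3], Rt@M[:3,3]+np.array(s['ee_pos'])
    return att(c['attitude']), np.array(c['origin'])
def rays(c,px):
    px=np.array(px,float).reshape(-1,1,2)
    return cv2.undistortPoints(px,np.array(c['K']),np.array([c['k1'],0,0,0,0.]) )[:,0]
def world(c,px,depth=None,s=None,z=None):
    """pixels -> world, by depth image (or given depths) or plane z"""
    Rc,o=campose(c,s); r=rays(c,px); d=np.c_[r,np.ones(len(r))]
    if z is not None:
        w=d@Rc.T; return o+w*((z-o[2])/w[:,2])[:,None]
    if depth is None:
        p=np.round(np.array(px).reshape(-1,2)).astype(int); depth=c['depth'][p[:,1],p[:,0]]
    return o+(d*np.array(depth)[:,None])@Rc.T
E
python3 - <<'E'
from h import *
s=observe(); print({k:np.round(v,3) for k,v in s.items()})
ims=[]
for n in ('top','side'):
    c=camera(n); print(n,c['K'],c['k1'],c.get('origin'),c.get('attitude'))
    ims.append(c['img']); cv2.imwrite(f'pics/{n}0.png',c['img'])
    for t in ('mallet','mallet_grip','tub','holder','ring','scanner','board','screwdriver'):
        m=models.mark_of(c,t); print(t,[(np.round(a['location']),round(a['conf'],2),np.round(world(c,[a['location']])[0],3)) for a in m[:4]])
E
```

```text
pics
{'t': np.float64(0.0), 'q': array([-1.28 ,  0.351,  1.652,  0.   ,  1.139, -0.085]), 'dq': array([ 0.001, -0.001, -0.   ,  0.002, -0.   ,  0.001]), 'joint_torque': array([ 1.0000e-03, -4.9733e+01, -2.8525e+01,  7.0000e-02,  2.6000e-02,
       -0.0000e+00]), 'ee_pos': array([ 0.202, -0.511,  0.218]), 'ee_rot': array([ 0.982,  0.187, -0.   , -0.001]), 'contact_force': array([ 0.229,  0.504, -0.292]), 'moment': array([ 0.06 , -0.007,  0.03 ]), 'grip_force': np.float64(0.0), 'width': np.float64(0.093)}
top [[439.74676698   0.         271.35142646]
 [  0.         439.74676698 220.41691008]
 [  0.           0.           1.        ]] -0.05779948165796292 [ 0.38911543 -0.0791275   1.0824471 ] [ 0.70591401 -0.70361299  0.05348232 -0.06126839]
mallet [(array([428., 252.]), 0.88, array([ 0.472, -0.395,  0.174])), (array([310., 259.]), 0.61, array([ 0.462, -0.152,  0.125])), (array([367., 241.]), 0.59, array([ 0.496, -0.27 ,  0.161])), (array([266., 164.]), 0.41, array([ 0.693, -0.054,  0.067]))]
mallet_grip [(array([314., 254.]), 0.95, array([ 0.47 , -0.16 ,  0.144])), (array([370., 241.])
[... 859 characters left out ...]
rray([ 0.464, -0.145,  0.106])), (array([201., 311.]), 0.21, array([0.63 , 0.133, 0.001]))]
mallet_grip [(array([333., 125.]), 0.98, array([ 0.471, -0.395,  0.176])), (array([318., 192.]), 0.8, array([ 0.463, -0.148,  0.125])), (array([314., 158.]), 0.63, array([ 0.494, -0.266,  0.144]))]
tub [(array([314., 210.]), 0.64, array([ 0.471, -0.155,  0.076]))]
holder [(array([208., 364.]), 0.73, array([0.569, 0.26 , 0.008])), (array([203., 310.]), 0.7, array([0.626, 0.13 , 0.001]))]
ring [(array([203., 312.]), 0.6, array([0.625, 0.134, 0.001]))]
scanner []
board [(array([339., 277.]), 0.75, array([ 0.393, -0.02 ,  0.011]))]
screwdriver [(array([246., 204.]), 0.71, array([ 0.66 , -0.265,  0.   ]))]
```

View pics/top0.png

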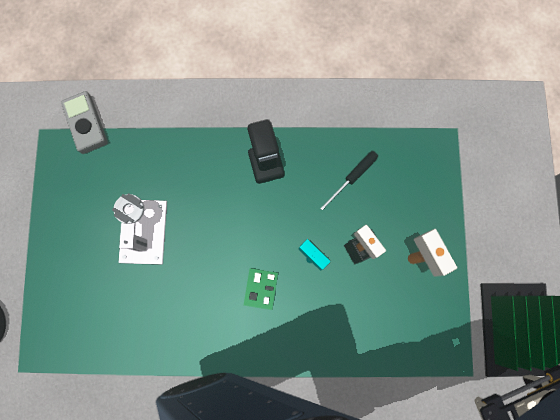

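View pics/side0.png

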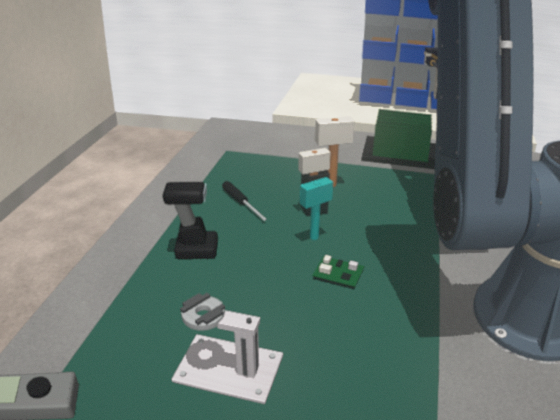

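The top picture has three things that could be taken for the mallet: a turquoise mallet at (314,254), a small white one in the black tub at (370,241), and a bigger white one at (437,252). I choose (370,241), the smaller white one in the tub. The holder's ring is at about (129,207). Next I crop in close and measure.

```bash
python3 - <<'E'
from h import *
c=camera('top'); im=c['img']
a=cv2.resize(im[205:295,290:470],None,fx=4,fy=4,interpolation=cv2.INTER_CUBIC)
b=cv2.resize(im[180:270,85:185],None,fx=4,fy=4,interpolation=cv2.INTER_CUBIC)
cv2.imwrite('pics/crop1.png',cv2.resize(np.hstack([a,b]),None,fx=.7,fy=.7))
V,U=np.mgrid[0:420,0:560]; P=world(c,np.c_[U.ravel(),V.ravel()]).reshape(420,560,3)
np.save('P.npy',P)
def rect(cx,cy,rad,zl,zh,n):
    m=(np.hypot(P[...,0]-cx,P[...,1]-cy)<rad)&(P[...,2]>zl)&(P[...,2]<zh)&(c['depth']>0)
    q=P[m]; print(n,len(q),'z',np.round(np.percentile(q[:,2],[5,50,95]),3),'rect mm',cv2.minAreaRect((q[:,:2]*1000).astype(np.float32)))
rect(.49,-.27,.06,.145,.175,'mallet'); rect(.477,-.413,.08,.17,.22,'big'); rect(.47,-.155,.06,.13,.2,'turq')
r=world(c,[[129,207]],z=.128)[0]; print(r)
rect(r[0],r[1],.05,.122,.14,'ring top'); rect(.54,.26,.15,.003,.012,'foot'); rect(r[0]-.07,r[1],.05,.105,.135,'arm')
s=P[(P[...,2]>.03)&(np.hypot(P[...,0]-.69,P[...,1]+.05)<.1)]; print('scanner',s.min(0),s.max(0))
E
```

```text
mallet 420 z [0.152 0.157 0.16 ] rect mm ((498.1178283691406, -280.4460144042969), (69.15692138671875, 27.236038208007812), 33.934288024902344)
big 828 z [0.176 0.187 0.189] rect mm ((472.12890625, -412.35211181640625), (90.67235565185547, 36.7155647277832), 27.706003189086914)
turq 408 z [0.138 0.142 0.145] rect mm ((470.5934143066406, -161.61083984375), (69.57878112792969, 26.2188777923584), 46.1593132019043)
[0.5751381  0.24966665 0.128     ]
ring top 632 z [0.123 0.128 0.134] rect mm ((567.464111328125, 249.10311889648438), (78.23824310302734, 67.12969207763672), 31.151506423950195)
foot 3802 z [0.003 0.005 0.011] rect mm ((540.2498168945312, 260.2919616699219), (295.39031982421875, 296.0580749511719), 0.5310952663421631)
arm 503 z [0.114 0.12  0.132] rect mm ((519.6516723632812, 251.86856079101562), (45.3027229309082, 70.6743392944336), 89.60903930664062)
scanner [ 0.66238425 -0.09542815  0.0300046 ] [ 0.76864191 -0.01072541  0.16734803]
```

View pics/crop1.png

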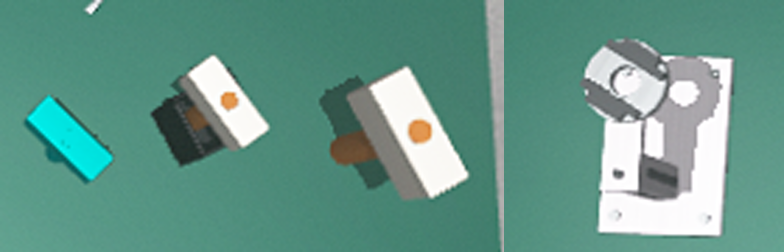

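The crop shows the small white head at crop (228,100), lying across the black tub, and the bigger white mallet at (420,130). The choice holds. The ring is at crop (625,80), and its two dark groove walls run from upper left to lower right. I'll look closely at the ring with the wrist camera first.

```bash
cat >> h.py <<'E'
def plan(p,yaw=None):
    """rows entry to TCP position p, tool-x yaw (deg, tool down); also levels the tool"""
    s=observe(); A=R.from_quat(s['ee_rot']); d=A.inv().apply(np.array(p)-s['ee_pos'])*100
    x=A.as_matrix()[:,0]; cur=np.degrees(np.arctan2(x[1],x[0]))
    y=cur if yaw is None else yaw
    T=R.from_euler('z',y,degrees=True)*R.from_quat([1,0,0,0])
    print('t',np.round(s['t'],2),'cur yaw',round(cur,2),'shift cm',np.round(d,2),'turn',np.round((A.inv()*T).as_rotvec(),4))
E
python3 - <<'E'
from h import *
c=camera('wrist'); print(np.round(c['mount'],3),c['K'][0][0],c['k1'])
plan([.575,.25,.38]); plan([.498,-.28,.38])
E
```

```text
[[ 0.001 -0.963 -0.27   0.076]
 [ 1.     0.001  0.001  0.001]
 [-0.    -0.27   0.963 -0.166]
 [ 0.     0.     0.     1.   ]] 358.48613398258664 -0.008947715263959058
t 1.0 cur yaw 21.53 shift cm [ 62.66 -57.15 -16.14] turn [-0.  0. -0.]
t 1.0 cur yaw 21.53 shift cm [ 36.05 -10.67 -16.14] turn [-0.  0. -0.]
```

```bash
python3 -m handwheel '[[[0,0,-6],[0,0,0]],[[62.7,-57.1,-8],[0,0,0]],[[62.7,-57.1,-8],[0,0,0]],[[62.7,-57.1,-8],[0,0,0]],[[62.7,-57.1,-8],[0,0,0]],[[62.7,-57.1,-8],[0,0,0]],[[62.7,-57.1,-8],[0,0,0]],[[62.7,-57.1,-8],[0,0,0]],[[62.7,-57.1,-8],[0,0,0]],[[62.7,-57.1,-8],[0,0,0]]]' 0 20; python3 -c "
from h import *
plan([.575,.25,.27])"
```

```text
t: 2.25
ee_pos: [0.4503, -0.0047, 0.2923]
ee_rot: [0.982, 0.187, 0.0, 0.0]
contact_force: [0.6, -0.7, 0.3]
width: 0.0932
grip_force: 0.0
t 2.25 cur yaw 21.54 shift cm [ 20.95 -19.12   2.23] turn [ 0.0005 -0.0007 -0.    ]
```

```bash
python3 -m handwheel '[[[20.8,-18.9,2.2],[0,0,0]],[[20.8,-18.9,2.2],[0,0,0]],[[20.8,-18.9,2.2],[0,0,0]],[[20.8,-18.9,2.2],[0,0,0]],[[20.8,-18.9,2.2],[0,0,0]],[[20.8,-18.9,2.2],[0,0,0]],[[20.8,-18.9,2.2],[0,0,0]],[[20.8,-18.9,2.2],[0,0,0]]]'; python3 - <<'E'
from h import *
s=observe(); c=camera('wrist'); print(np.round(s['ee_pos'],4),np.abs(s['dq']).max())
cv2.imwrite('pics/ring1.png',c['img'])
for n in ('ring','groove','holder'): print(n,[(np.round(a['location'],1),round(a['conf'],2),np.round(world(c,[a['location']],s=s,z=0 if n=='holder' else .125)[0],4)) for a in models.mark_of(c,n)[:3]])
V,U=np.mgrid[0:420,0:560]; P=world(c,np.c_[U.ravel(),V.ravel()],s=s).reshape(420,560,3); P[c['depth']==0]=np.nan
np.savez('ring1.npz',P=P,img=c['img'])
near=np.hypot(P[...,0]-.575,P[...,1]-.25)<.06
print(np.histogram(P[...,2][near]*1000,bins=np.arange(100,150,2)))
E
```

```text
t: 3.25
ee_pos: [0.5737, 0.2444, 0.2703]
ee_rot: [0.982, 0.186, 0.0, 0.0]
contact_force: [-0.2, -0.3, 0.5]
width: 0.093
grip_force: 0.0
[0.5737 0.2444 0.2703] 0.004115979681121865
ring [(array([273.7, 195.2]), 0.93, array([0.5713, 0.2519, 0.125 ]))]
groove [(array([274.8, 193.9]), 0.78, array([0.5727, 0.2514, 0.125 ])), (array([275.8, 165.9]), 0.21, array([0.5965, 0.2596, 0.125 ]))]
holder [(array([278.7, 170.7]), 0.85, array([0.573 , 0.2495, 0.    ]))]
(array([   0,    0,    0,    0,    1,    1,    0,   16,   71,  582,  150,
        189, 1646,  241,  139, 1446,  201,    0,    0,    0,    0,    0,
          0,    0]), array([100, 102, 104, 106, 108, 110, 112, 114, 116, 118, 120, 122, 124,
       126, 128, 130, 132, 134, 136, 138, 140, 142, 144, 146, 148]))
```

View pics/ring1.png

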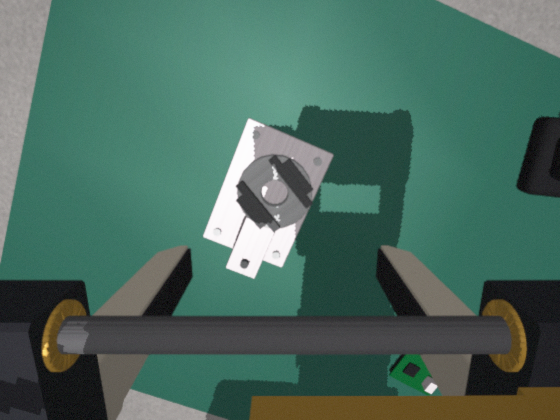

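The wrist picture shows the ring at (274,192) with two dark walls and the groove between them running down to the right. I'll fit the groove line and ring centre from the depth.

```bash
python3 - <<'E'
from h import *
d=np.load('ring1.npz'); P=d['P']
rad=np.hypot(P[...,0]-.5725,P[...,1]-.2515)
w=P[(rad<.05)&(P[...,2]>.1285)&(P[...,2]<.135)][:,:2]*1000
f=P[(rad<.042)&(P[...,2]>.1225)&(P[...,2]<.1275)][:,:2]*1000
best=[]
for a in np.arange(5,90,.25):
    n=np.array([-np.sin(np.radians(a)),np.cos(np.radians(a))]); p=np.sort(w@n); c=n@[572.5,251.5]
    lo=p[p<c]; hi=p[p>=c]
    if len(lo)<50 or len(hi)<50: continue
    l=np.percentile(lo,97);h=np.percentile(hi,3); best.append((h-l,a,(h+l)/2-c))
print(sorted(best)[-6:])
# outer circle fit of ring (walls+floor)
allp=np.vstack([w,f]); 
from scipy.optimize import least_squares
# hole: no-return / deep pixels within ring
m=((rad<.02)&(P[...,2]<.11)); hc=P[m]; print('hole px',m.sum())
mm=np.uint8(m)*255; cs,_=cv2.findContours(mm,cv2.RETR_EXTERNAL,cv2.CHAIN_APPROX_NONE); c0=max(cs,key=cv2.contourArea); print('hole ellipse px',cv2.fitEllipse(c0))
(cx,cy),r=cv2.minEnclosingCircle(allp.astype(np.float32)); print('enclosing',cx,cy,r)
(cx,cy),r=cv2.minEnclosingCircle(w.astype(np.float32)); print('walls enclosing',cx,cy,r, 'rect',cv2.minAreaRect(w.astype(np.float32)))
print('wall rects',[cv2.minAreaRect(x.astype(np.float32)) for x in (w[(w-[572.5,251.5])@[-.72,.69]>0],w[(w-[572.5,251.5])@[-.72,.69]<0])])
# arm: z 116-121
a=P[(rad<.13)&(P[...,2]>.115)&(P[...,2]<.1215)][:,:2]*1000; print('arm',len(a),cv2.minAreaRect(a.astype(np.float32)))
E
```

```text
[(np.float64(29.353572460740565), np.float64(58.25), np.float64(-0.01264658054890333)), (np.float64(29.36724986596164), np.float64(58.75), np.float64(0.01874955644223064)), (np.float64(29.369644029682092), np.float64(59.25), np.float64(-0.021412150337823732)), (np.float64(29.37412901270028), np.float64(60.0), np.float64(-0.057859303246630134)), (np.float64(29.408230975907372), np.float64(59.5), np.float64(-0.03597045368832141)), (np.float64(29.444151496367624), np.float64(59.75), np.float64(-0.0591331012997216))]
hole px 103
hole ellipse px ((275.1491394042969, 183.87503051757812), (6.341668128967285, 17.54964828491211), 97.57078552246094)
enclosing 572.8471069335938 252.4891815185547 34.4163703918457
walls enclosing 572.7177124023438 252.60353088378906 34.284645080566406 rect ((572.6262817382812, 252.4886016845703), (54.27439498901367, 60.50651931762695), 59.17485427856445)
wall rects [((553.658447265625, 263.89215087890625), (53.803585052490234, 16.242359161376953), 59.103511810302734), ((591.9248046875, 240.99713134765625), (54.27425003051758, 15.634125709533691), 59.34486389160156)]
arm 1668 ((546.354248046875, 261.16815185546875), (54.245880126953125, 122.082763671875), 84.39812469482422)
```

The groove is at 59.2° in world yaw, and the ring centre is at (0.5727, 0.2524). Now I move to view the mallet at its own yaw.

```bash
python3 -c "
from h import *
plan([.498,-.281,.28],33.9)"
```

```text
t 3.45 cur yaw 21.49 shift cm [-26.32  46.15  -0.99] turn [ 0.     -0.0004 -0.2165]
```

```bash
python3 -m handwheel '[[[-26.3,46.2,-1],[0,0,-0.216]],[[-26.3,46.2,-1],[0,0,-0.216]],[[-26.3,46.2,-1],[0,0,-0.216]],[[-26.3,46.2,-1],[0,0,-0.216]],[[-26.3,46.2,-1],[0,0,-0.216]],[[-26.3,46.2,-1],[0,0,-0.216]],[[-26.3,46.2,-1],[0,0,-0.216]],[[-26.3,46.2,-1],[0,0,-0.216]],[[-26.3,46.2,-1],[0,0,-0.216]],[[-26.3,46.2,-1],[0,0,-0.216]]]'; python3 -m handwheel '[[[0,0,0],[0,0,0]],[[0,0,0],[0,0,0]]]'; python3 -c "
from h import *
plan([.498,-.281,.28],33.9)"
```

```text
t: 4.7
ee_pos: [0.498, -0.2829, 0.2798]
ee_rot: [0.957, 0.29, -0.0, 0.0]
contact_force: [0.1, 0.7, -0.4]
width: 0.0931
grip_force: 0.0
t: 4.95
ee_pos: [0.499, -0.2799, 0.2801]
ee_rot: [0.956, 0.292, 0.0, 0.0]
contact_force: [0.2, 0.9, -0.2]
width: 0.0931
grip_force: 0.0
t 4.95 cur yaw 33.98 shift cm [-0.14  0.04  0.01] turn [ 0.0001 -0.0002  0.0014]
```

```bash
cat > head.py <<'E'
from h import *
s=observe(); c=camera('wrist')
V,U=np.mgrid[0:420,0:560]; P=world(c,np.c_[U.ravel(),V.ravel()],s=s).reshape(420,560,3); P[c['depth']==0]=np.nan
rad=np.hypot(P[...,0]-.498,P[...,1]+.281)
h=P[(rad<.06)&(P[...,2]>.12)&(P[...,2]<.175)]; print(np.histogram(h[:,2]*1000,bins=np.arange(120,176,4)))
t=h[h[:,2]>np.percentile(h[:,2],60)-.003]; r=cv2.minAreaRect((t[:,:2]*1000).astype(np.float32)); print(len(t),np.median(t[:,2]),r)
print('tub',[(a['conf'],np.round(a['location'],1)) for a in models.mark_of(c,'tub')[:2]], 'grip',[(a['conf'],world(c,[a['location']],s=s,z=.142)[0]) for a in models.mark_of(c,'mallet_grip')[:2]])
cv2.imwrite('pics/head1.png',c['img']); 
A=R.from_quat(s['ee_rot']); b=(A.inv().apply(t-s['ee_pos'])*1000)[:,:2]; print('tool frame pct',np.percentile(b,[0.5,50,99.5],axis=0))
plan([r[0][0]/1e3,r[0][1]/1e3,.14])
E
python3 head.py
```

```text
(array([  15,   17,   12,   25,   13,   20,   23,   18, 1032, 1441,    0,
          0,    0]), array([120, 124, 128, 132, 136, 140, 144, 148, 152, 156, 160, 164, 168,
       172]))
2461 0.15616000945099395 ((498.17144775390625, -281.84466552734375), (70.48457336425781, 25.921558380126953), 35.725914001464844)
tub [] grip [(0.61, array([ 0.49824859, -0.28191356,  0.142     ]))]
tool frame pct [[-35.39262125 -11.87190614]
 [  0.34905815   1.51976838]
 [ 33.00533385  14.43206189]]
t 5.1 cur yaw 33.97 shift cm [-0.16  0.09 14.  ] turn [ 0.0001 -0.0001 -0.    ]
```

View pics/head1.png

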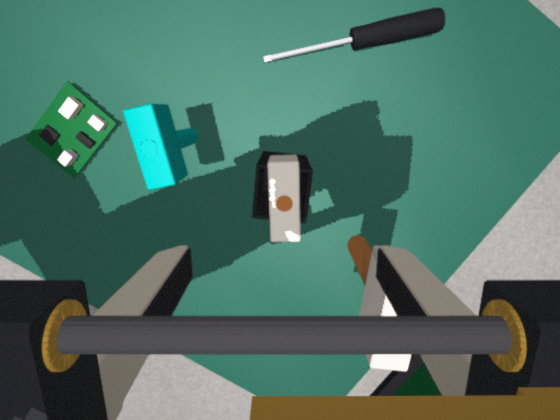

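The head is at (284,200), aligned to within about 2°. The big white mallet at (385,310) is clear of the fingers. I'll narrow the opening and descend.

```bash
python3 -m handwheel '[[[-0.15,0.1,2],[0,0,-0.026]],[[-0.15,0.1,6],[0,0,-0.026]],[[-0.15,0.1,9],[0,0,-0.026]],[[-0.15,0.1,11],[0,0,-0.026]],[[-0.15,0.1,13],[0,0,-0.026]],[[-0.15,0.1,14.5],[0,0,-0.026]],[[-0.15,0.1,15.3],[0,0,-0.026]],[[-0.15,0.1,15.6],[0,0,-0.026]],[[-0.15,0.1,15.6],[0,0,-0.026]],[[-0.15,0.1,15.6],[0,0,-0.026]]]' 110 25; python3 -c "
from h import *
plan([.4982,-.2818,.124],35.4)"
```

```text
t: 6.35
ee_pos: [0.4983, -0.2827, 0.1244]
ee_rot: [0.953, 0.304, 0.0, 0.0]
contact_force: [0.3, 0.4, 0.3]
width: 0.053
grip_force: 0.0
t 6.35 cur yaw 35.4 shift cm [ 0.05 -0.08  0.04] turn [ 0.0009 -0.0003  0.    ]
```

```bash
python3 -m handwheel '[[[0,0,0],[0,0,0]],[[0,0,0],[0,0,0]],[[0,0,0],[0,0,0]],[[0,0,0],[0,0,0]],[[0,0,0],[0,0,0]],[[0,0,0],[0,0,0]]]' 255 30; python3 -c "
from h import *
s=observe();print(s['contact_force'],s['moment'],s['t']);plan([.4982,-.2818,.124],35.4)"
```

```text
t: 7.1
ee_pos: [0.4979, -0.2825, 0.1239]
ee_rot: [0.953, 0.304, -0.0, -0.0]
contact_force: [-1.1, 0.7, 2.1]
width: 0.0259
grip_force: 30.0
[-1.10529028  0.71060264  2.095307  ] [0.25557412 0.18226461 0.00909074] 7.1
t 7.1 cur yaw 35.4 shift cm [ 0.06 -0.04 -0.01] turn [-0.0003  0.     -0.0001]
```

```bash
python3 -m handwheel '[[[0,0,-1],[0,0,0]],[[0,0,-3],[0,0,0]],[[0,0,-6],[0,0,0]],[[0,0,-9],[0,0,0]],[[0,0,-12],[0,0,0]],[[0,0,-15],[0,0,0]],[[0,0,-17],[0,0,0]],[[0,0,-17.5],[0,0,0]],[[0,0,-17.5],[0,0,0]]]'; python3 - <<'E'
from h import *
s=observe(); c=camera('wrist'); print(s['contact_force'],s['moment'])
cv2.imwrite('pics/held.png',c['img'])
V,U=np.mgrid[0:420,0:560]; P=world(c,np.c_[U.ravel(),V.ravel()],s=s); P=P.reshape(420,560,3)
T=R.from_quat(s['ee_rot']).inv().apply((P-s['ee_pos']).reshape(-1,3)).reshape(420,560,3)*1000; T[c['depth']==0]=np.nan
np.savez('held.npz',T=T,img=c['img'])
b=c['img'].astype(int); 
m=(np.abs(T[...,1])<20)&(np.abs(T[...,0])<50)&(T[...,2]<30)&(T[...,2]>-50)
print(m.sum(),np.nanpercentile(T[m],[1,10,50,90,99],axis=0))
plan([.5727,.2524,.300],59.2)
E
```

```text
t: 8.22
ee_pos: [0.4979, -0.2825, 0.2985]
ee_rot: [0.953, 0.304, -0.0, -0.0]
contact_force: [-0.4, 0.6, -2.3]
width: 0.0264
grip_force: 30.0
[-0.44229209  0.61331139 -2.28767816] [-0.03372921 -0.02309424  0.01398875]
10242 [[-32.14840854 -19.11326488 -48.37611732]
 [ -5.68799441 -11.65987459 -33.9929811 ]
 [ 10.93203187   0.65646715 -32.07952788]
 [ 35.67509734  13.29128604 -16.35676167]
 [ 36.02784629  19.12296152   7.54163297]]
t 8.28 cur yaw 35.4 shift cm [ 37.09 -39.26  -0.16] turn [-1.200e-03  2.000e-04 -4.155e-01]
```

View pics/held.png

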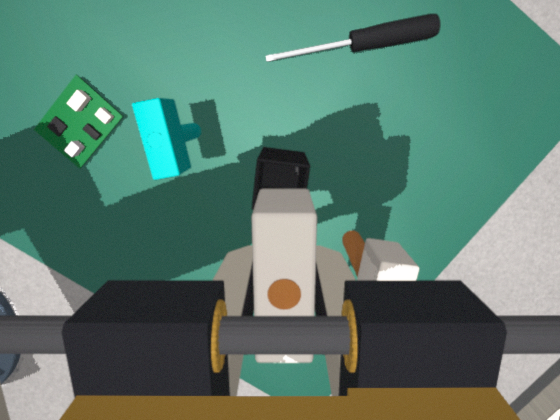

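The mallet is held at (284,270). The front end face and the end-grain dot at (284,294) are visible, so I can measure its offset and tilt in the grip.

```bash
python3 - <<'E'
from h import *
d=np.load('held.npz'); T=d['T']; im=d['img'].astype(int)
fr=(np.abs(T[...,1])<10)&(T[...,0]>32)&(T[...,0]<40)&(T[...,2]>-28)&(T[...,2]<8)
p=T[fr]; A=np.c_[p[:,1],p[:,2],np.ones(len(p))]; k=np.linalg.lstsq(A,p[:,0],rcond=None)[0]; print('front x=ky*y+kz*z+c',k,'yaw,pitch deg',np.degrees(k[:2]),len(p),'x at z=-10',k@[0,-10,1], 'zrange',np.percentile(p[:,2],[0,50,100]))
tp=(np.abs(T[...,1])<14)&(T[...,0]<33)&(T[...,0]>-6)&(T[...,2]<-28)&(T[...,2]>-38)
p=T[tp]; A=np.c_[p[:,0],p[:,1],np.ones(len(p))]; k=np.linalg.lstsq(A,p[:,2],rcond=None)[0]; print('top',k,np.degrees(k[:2]),len(p),'y',np.percentile(p[:,1],[0,2,50,98,100]))
# side edges of top
for lo,hi in ((0,10),(10,20),(20,30)):
    q=p[(p[:,0]>lo)&(p[:,0]<hi)]; print(lo,'y edges',q[:,1].min(),q[:,1].max())
o=(im[...,2]-im[...,0]>60)&(np.abs(T[...,0])<15)&(np.abs(T[...,1])<15)&(T[...,2]<-25); q=T[o]; print('dot',len(q),(q.min(0)+q.max(0))/2,q.max(0)-q.min(0))
E
```

```text
front x=ky*y+kz*z+c [ 2.30197144e-03 -8.14446055e-04  3.58071300e+01] yaw,pitch deg [ 0.13189325 -0.04666432] 896 x at z=-10 35.815274495232956 zrange [-27.96559767 -12.93394539   7.93468636]
top [ 1.37783265e-02  5.06158176e-03 -3.24756790e+01] [0.78943996 0.29000727] 5647 y [-13.97889428 -11.64522369   1.04825363  13.41070918  13.99109484]
0 y edges -13.9788942764276 13.99109484161549
10 y edges -13.1131296974781 13.845309460007998
20 y edges -11.824565281271802 13.971459398404775
dot 786 [  1.05434674   1.47613274 -32.88297117] [14.16865705 13.30943908  3.66749894]
```

Held square, offset about 0.9 mm along x. I'll carry it to above the ring, about 12° short of the groove.

```bash
python3 -c "
from h import *
plan([.5717,.2526,.290],47)"
```

```text
t 8.28 cur yaw 35.4 shift cm [ 37.02 -39.33   0.84] turn [-0.0011  0.0003 -0.2025]
```

```bash
python3 -m handwheel '[[[1.2,-1.3,0],[0,0,0]],[[4,-4.2,0],[0,0,-0.02]],[[8,-8.5,0],[0,0,-0.04]],[[12,-12.7,0.2],[0,0,-0.06]],[[16,-17,0.3],[0,0,-0.09]],[[20,-21.2,0.4],[0,0,-0.11]],[[24,-25.5,0.5],[0,0,-0.13]],[[28,-29.7,0.6],[0,0,-0.15]],[[32,-34,0.7],[0,0,-0.18]],[[35,-37.2,0.8],[0,0,-0.2]]]'; python3 -c "
from h import *
plan([.5717,.2526,.290],47)"
```

```text
t: 9.52
ee_pos: [0.5668, 0.2266, 0.2902]
ee_rot: [0.917, 0.399, -0.001, -0.0]
contact_force: [0.2, -0.1, -2.2]
width: 0.026
grip_force: 30.0
t 9.52 cur yaw 46.99 shift cm [ 2.23 -1.41  0.02] turn [-0.0008  0.0008 -0.0001]
```

```bash
python3 -m handwheel '[[[1.4,-1,0],[0,0,0]],[[2.2,-1.6,0],[0,0,0]],[[2.4,-1.7,0],[0,0,0]],[[2.4,-1.7,0],[0,0,0]],[[2.4,-1.7,0],[0,0,0]],[[2.4,-1.7,0],[0,0,0]]]'; python3 - <<'E'
from h import *
for i in range(3): plan([.5717,.2526,.262],47); c=camera('side')
# side view: ring and butt
for n in ('mallet_butt','ring'): print(n,[(np.round(a['location'],1),round(a['conf'],2)) for a in models.mark_of(c,n)[:3]])
Rc,o=campose(c)
def proj(p):
    q=Rc.T@(np.array(p)-o); x=q[:2]/q[2]; r2=x@x; x=x*(1+c['k1']*r2); K=np.array(c['K']); return [K[0,0]*x[0]+K[0,2],K[1,1]*x[1]+K[1,2]]
print('exp ring',proj([.5723,.2533,.125]),'exp butt',proj([.5723,.2533,observe()['ee_pos'][2]-.109]))
i=c['img'][200:400,100:340]; cv2.imwrite('pics/side2.png',cv2.resize(i,None,fx=3,fy=3,interpolation=cv2.INTER_CUBIC)[:600,:720])
E
```

```text
t: 10.28
ee_pos: [0.5719, 0.252, 0.291]
ee_rot: [0.918, 0.397, 0.0, 0.0]
contact_force: [0.3, 0.2, -2.8]
width: 0.0259
grip_force: 30.0
t 10.28 cur yaw 46.81 shift cm [ 0.03 -0.06  2.9 ] turn [ 0.0001 -0.0001 -0.0033]
t 10.32 cur yaw 46.83 shift cm [ 0.02 -0.05  2.9 ] turn [ 0.0001 -0.0001 -0.003 ]
t 10.38 cur yaw 46.83 shift cm [ 0.01 -0.04  2.9 ] turn [ 0.0001 -0.0001 -0.003 ]
mallet_butt [(array([330.2, 182.5]), 0.76), (array([314.6, 242.5]), 0.7), (array([199.6, 278.9]), 0.58)]
ring [(array([201.6, 311.3]), 0.74), (array([202.3, 312.9]), 0.63), (array([314.4, 210.4]), 0.44)]
exp ring [np.float64(202.15591418443591), np.float64(308.97409943879796)] exp butt [np.float64(199.1235832548557), np.float64(280.5584384972374)]
```

View pics/side2.png

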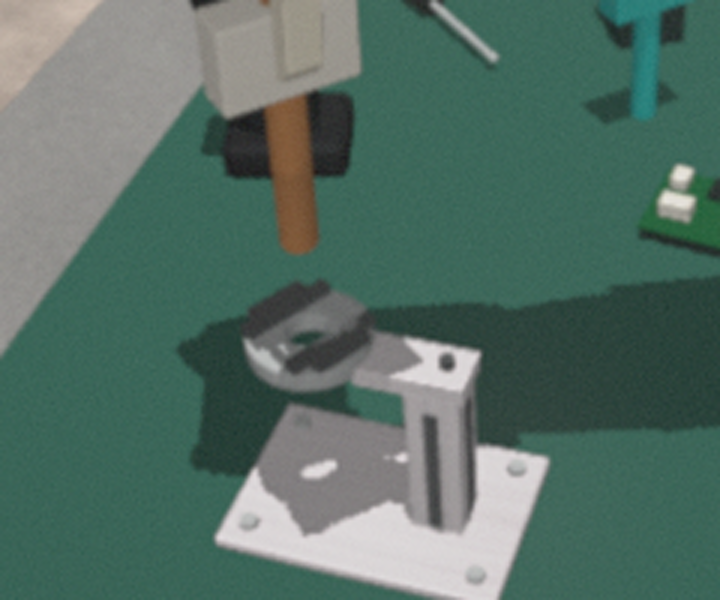

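The side picture shows the handle's butt at crop (299,250), straight above the hole at (309,338) along the handle's axis. I'll lower to just above the hole.

```bash
python3 -m handwheel '[[[0,-0.04,1],[0,0,0]],[[0,-0.04,2.5],[0,0,0]],[[0,-0.04,4],[0,0,0]],[[0,-0.04,5],[0,0,0]],[[0,-0.04,5.5],[0,0,0]],[[0,-0.04,5.8],[0,0,0]],[[0,-0.04,6.1],[0,0,0]],[[0,-0.04,6.4],[0,0,0]],[[0,-0.04,6.4],[0,0,0]]]'; python3 -c "
from h import *
s=observe();print(s['contact_force'],s['moment']);plan([.5717,.2526,.149],47)"
```

```text
t: 11.65
ee_pos: [0.5715, 0.2528, 0.2268]
ee_rot: [0.918, 0.398, -0.0, -0.0]
contact_force: [-0.6, 0.2, -3.7]
width: 0.026
grip_force: 30.0
[-0.59869071  0.18031921 -3.74162786] [-0.00195585 -0.02389342 -0.05460145]
t 11.65 cur yaw 46.86 shift cm [0.   0.03 7.78] turn [-0.0001  0.0001 -0.0025]
```

The butt is in the hole without contact. I'll continue down to about 8 mm above the walls.

```bash
python3 -m handwheel '[[[0,0,0.5],[0,0,0]],[[0,0,1.2],[0,0,0]],[[0,0,2],[0,0,0]]]';python3 -m handwheel '[[[0,0,0.8],[0,0,0]],[[0,0,1.6],[0,0,0]],[[0,0,2.4],[0,0,0]],[[0,0,3.2],[0,0,0]],[[0,0,4],[0,0,0]],[[0,0,4.6],[0,0,0]],[[0,0,4.9],[0,0,0]],[[0,0,4.9],[0,0,0]]]'; python3 -c "
from h import *
s=observe();print(s['contact_force'],s['moment']);plan([.5717,.2526,.145],47)"
```

```text
t: 12.02
ee_pos: [0.5715, 0.2528, 0.2062]
ee_rot: [0.918, 0.398, -0.0, -0.0]
contact_force: [0.4, 0.0, -2.7]
width: 0.0258
grip_force: 30.0
t: 13.02
ee_pos: [0.5715, 0.2528, 0.1578]
ee_rot: [0.918, 0.398, -0.0, -0.0]
contact_force: [0.3, 0.6, -2.6]
width: 0.026
grip_force: 30.0
[ 0.25458943  0.63224262 -2.63604211] [ 0.01376983 -0.07088449 -0.02566091]
t 13.02 cur yaw 46.85 shift cm [-0.    0.02  1.28] turn [-0.0001  0.0001 -0.0025]
```

```bash
python3 -m handwheel '[[[0,0,0.4],[0,0,0]],[[0,0,0.7],[0,0,0]],[[0,0,0.9],[0,0,0]],[[0,0,1.0],[0,0,0]],[[0,0,1.1],[0,0,0]],[[0,0,1.15],[0,0,0]],[[0,0,1.15],[0,0,0]]]'
```

```text
t: 13.9
ee_pos: [0.5716, 0.2528, 0.1464]
ee_rot: [0.918, 0.398, -0.0, -0.0]
contact_force: [0.6, -0.0, -2.7]
width: 0.026
grip_force: 30.0
```

```bash
python3 -m handwheel '[[[0,0,0.03],[0,0,0]],[[0,0,0.06],[0,0,0]],[[0,0,0.06],[0,0,0]]]'
```

```text
t: 14.28
ee_pos: [0.5716, 0.2528, 0.1458]
ee_rot: [0.918, 0.398, -0.0, -0.0]
contact_force: [-0.2, 0.1, -2.6]
width: 0.0259
grip_force: 30.0
```

```bash
python3 -m handwheel '[[[0,0,0.03],[0,0,0]],[[0,0,0.06],[0,0,0]],[[0,0,0.06],[0,0,0]]]'; python3 -m handwheel '[[[0,0,0.03],[0,0,0]],[[0,0,0.03],[0,0,0]]]'
```

```text
t: 14.65
ee_pos: [0.5716, 0.2528, 0.1452]
ee_rot: [0.918, 0.398, -0.0, 0.0]
contact_force: [0.2, -0.0, -2.1]
width: 0.0256
grip_force: 30.0
t: 14.9
ee_pos: [0.5716, 0.2528, 0.145]
ee_rot: [0.918, 0.398, 0.0, 0.0]
contact_force: [0.8, 0.7, -2.5]
width: 0.026
grip_force: 30.0
```

```bash
python3 -m handwheel '[[[0,0,0.03],[0,0,0]],[[0,0,0.03],[0,0,0]]]'; python3 -m handwheel '[[[0,0,0.03],[0,0,0]],[[0,0,0.03],[0,0,0]]]'
```

```text
t: 15.15
ee_pos: [0.5716, 0.2528, 0.1449]
ee_rot: [0.918, 0.398, 0.0, 0.0]
contact_force: [-1.1, -0.5, 1.6]
width: 0.026
grip_force: 30.0
t: 15.4
ee_pos: [0.5716, 0.2528, 0.1448]
ee_rot: [0.918, 0.398, 0.0, 0.0]
contact_force: [-2.7, -0.6, 4.9]
width: 0.0257
grip_force: 30.0
```

Contact with the walls is light, about 7 N. I'll ease it and turn toward the groove.

```bash
python3 -m handwheel '[[[0,0,-0.02],[0,0,0]],[[0,0,-0.02],[0,0,-0.03]],[[0,0,-0.02],[0,0,-0.06]],[[0,0,-0.02],[0,0,-0.09]],[[0,0,-0.02],[0,0,-0.12]],[[0,0,-0.02],[0,0,-0.14]],[[0,0,-0.02],[0,0,-0.14]]]';python3 -c "
from h import *
s=observe();print(s['contact_force'],s['moment']);plan([.5717,.2526,.145],59.2)"
```

```text
t: 16.27
ee_pos: [0.5714, 0.2529, 0.1442]
ee_rot: [0.887, 0.461, -0.0, -0.0]
contact_force: [1.7, 1.3, 2.2]
width: 0.0258
grip_force: 30.0
[1.72951309 1.28132608 2.1855175 ] [ 0.22729108 -0.04523537  0.01075443]
t 16.27 cur yaw 54.9 shift cm [-0.01  0.04 -0.08] turn [-0.0003  0.0002 -0.075 ]
```

```bash
python3 -m handwheel '[[[0,0,0],[0,0,-0.02]],[[0,0,0],[0,0,-0.04]],[[0,0,0],[0,0,-0.055]],[[0,0,0],[0,0,-0.07]],[[0,0,0],[0,0,-0.075]],[[0,0,0],[0,0,-0.075]]]';python3 -c "
from h import *
s=observe();print(s['contact_force'],s['moment']);plan([.5717,.2526,.139],59.2)"
```

```text
t: 17.02
ee_pos: [0.5715, 0.2528, 0.1445]
ee_rot: [0.87, 0.494, -0.0, 0.0]
contact_force: [0.0, -0.0, -2.3]
width: 0.026
grip_force: 30.0
[ 0.01914171 -0.02865978 -2.27136984] [-0.02979228 -0.03345748 -0.00609316]
t 17.02 cur yaw 59.18 shift cm [-0.01  0.02  0.55] turn [-0.      0.     -0.0004]
```

The support is gone, so the head is free over the groove. I'll lower into it slowly.

```bash
python3 -m handwheel '[[[0,0,0.05],[0,0,0]],[[0,0,0.1],[0,0,0]],[[0,0,0.15],[0,0,0]],[[0,0,0.2],[0,0,0]],[[0,0,0.2],[0,0,0]]]'; python3 -m handwheel '[[[0,0,0.06],[0,0,0]],[[0,0,0.12],[0,0,0]],[[0,0,0.18],[0,0,0]],[[0,0,0.24],[0,0,0]],[[0,0,0.28],[0,0,0]],[[0,0,0.28],[0,0,0]]]'; python3 -c "
from h import *
s=observe();print(s['contact_force'],s['moment']);plan([.5717,.2526,.139],59.2)"
```

```text
t: 17.65
ee_pos: [0.5715, 0.2528, 0.1424]
ee_rot: [0.87, 0.494, -0.0, -0.0]
contact_force: [0.1, 0.4, -2.5]
width: 0.0259
grip_force: 30.0
t: 18.4
ee_pos: [0.5715, 0.2528, 0.1397]
ee_rot: [0.87, 0.494, -0.0, -0.0]
contact_force: [-0.4, 0.1, -2.3]
width: 0.0259
grip_force: 30.0
[-0.43216644  0.07523537 -2.30192553] [-0.0606415   0.03415186 -0.03765273]
t 18.4 cur yaw 59.17 shift cm [-0.01  0.02  0.07] turn [-0.      0.     -0.0005]
```

```bash
python3 -m handwheel '[[[0,0,0.03],[0,0,0]],[[0,0,0.06],[0,0,0]],[[0,0,0.06],[0,0,0]]]'; python3 -m handwheel '[[[0,0,0.03],[0,0,0]],[[0,0,0.03],[0,0,0]]]'
```

```text
t: 18.77
ee_pos: [0.5716, 0.2528, 0.1391]
ee_rot: [0.87, 0.494, -0.0, -0.0]
contact_force: [-0.2, -0.5, -3.0]
width: 0.026
grip_force: 30.0
t: 19.02
ee_pos: [0.5716, 0.2528, 0.139]
ee_rot: [0.87, 0.494, 0.0, 0.0]
contact_force: [-0.9, -0.6, -1.0]
width: 0.0259
grip_force: 30.0
```

```bash
python3 -m handwheel '[[[0,0,0.03],[0,0,0]],[[0,0,0.03],[0,0,0]]]'
```

```text
t: 19.27
ee_pos: [0.5716, 0.2528, 0.1389]
ee_rot: [0.87, 0.494, 0.0, 0.0]
contact_force: [-4.1, -0.7, 4.6]
width: 0.0259
grip_force: 30.0
```

Contact comes exactly 6 mm lower, so the head is on the groove floor. I'll ease the press, release and rise.

```bash
python3 -m handwheel '[[[0,0,-0.03],[0,0,0]],[[0,0,-0.03],[0,0,0]]]' && python3 -m handwheel '[[[0,0,0],[0,0,0]],[[0,0,0],[0,0,0]],[[0,0,0],[0,0,0]],[[0,0,0],[0,0,0]]]' 110 && python3 -m handwheel '[[[0,0,-0.5],[0,0,0]],[[0,0,-2],[0,0,0]],[[0,0,-5],[0,0,0]],[[0,0,-9],[0,0,0]],[[0,0,-12],[0,0,0]],[[0,0,-13],[0,0,0]],[[0,0,-13],[0,0,0]],[[0,0,-13],[0,0,0]]]'; python3 - <<'E'
from h import *
s=observe(); c=camera('wrist'); t=camera('side')
cv2.imwrite('pics/fin.png',np.hstack([c['img'][60:360,80:480],cv2.resize(t['img'][240:390,120:320],None,fx=2,fy=2,interpolation=cv2.INTER_CUBIC)]))
V,U=np.mgrid[0:420,0:560]; P=world(c,np.c_[U.ravel(),V.ravel()],s=s).reshape(420,560,3); P[c['depth']==0]=np.nan
h=P[(np.hypot(P[...,0]-.5725,P[...,1]-.253)<.05)&(P[...,2]>.16)&(P[...,2]<.19)]
A=np.c_[h[:,:2]-h[:,:2].mean(0),np.ones(len(h))]; print('top plane',np.linalg.lstsq(A,h[:,2],rcond=None)[0],cv2.minAreaRect((h[:,:2]*1000).astype(np.float32)))
E
```

```text
t: 19.52
ee_pos: [0.5716, 0.2528, 0.1389]
ee_rot: [0.87, 0.494, 0.0, 0.0]
contact_force: [-2.2, -0.7, 3.3]
width: 0.0257
grip_force: 30.0
t: 20.02
ee_pos: [0.5716, 0.2528, 0.1387]
ee_rot: [0.87, 0.494, 0.0, 0.0]
contact_force: [0.1, 0.2, 0.8]
width: 0.0526
grip_force: 0.0
t: 21.02
ee_pos: [0.5711, 0.2526, 0.2675]
ee_rot: [0.87, 0.494, -0.001, -0.0]
contact_force: [0.8, -0.9, 0.1]
width: 0.0527
grip_force: 0.0
top plane [-0.00542839 -0.01051975  0.17100292] ((572.9924926757812, 252.64138793945312), (69.33623504638672, 25.94060516357422), 59.696529388427734)
```

View pics/fin.png

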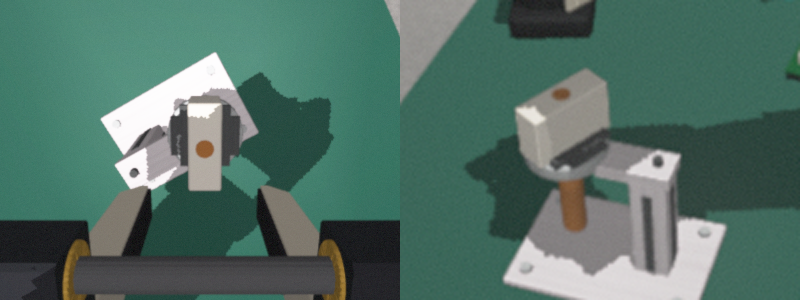

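The mallet sits upright in the groove: its top is at 0.171 m (0.125 + 0.046), level to within 1°. The head shows between the walls at (205,140), and the handle hangs through the ring at (573,200). Nothing is touching the robot, so I'm handing in.

```bash
python3 -c "
from h import *
print(job.job_done())"
```

```text
the job is handed in; nothing more can be done
None
```

The small white mallet is seated fully home and upright in the ring's groove, released with the gripper clear, and the job was handed in at about 21 s; I don't have the verdict.

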